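Spin a carousel of washed espresso cups and stop it at the pick-up gate

TASK

Take the crank knob of the cup spin-dryer and crank the carousel of washed cups anticlockwise (seen from above) up to about 2.4 rad/s, one turn in 2.6 s, keep it between 2.1 and 2.7 rad/s for six seconds on end, and never let it go over 3.2 rad/s. Then bring it to a stop with the carousel's upright index post right in front of the steel fin of the pick-up gate, let go of the knob and take the hand away. Drive it by the crank alone, keep the hand off the deck and the cups, and leave the other things on the counter where they are.

Things in the scene. Friction and masses are not known exactly. Their poses are not given: they have to be found in the camera images.
- dryer: Spin-dryer: fixed white plastic tub, 344 mm across, 90 mm high, open above, origin on its axis at counter level. The carousel in it: deck 316 mm across, top 76 mm above the counter, with eight places; seven hold upturned white espresso cups (61 mm tall, 68 mm wide, fixed, tops 137 mm up, centres 105 mm from the axis), the eighth is empty but for the index post near the rim.
- axis (a point): Point on the dryer's vertical axis, 170 mm above the counter, where the crank's knob begins. The knob circles this axis at 55 mm radius. Only the position matters.
- gate (a point): Where the top of the index post must stand: fixed to the tub, 135 mm from the axis, 142 mm above the counter, 38 mm inside the inner edge of the steel fin of the pick-up gate, on the same ray from the axis. The upright dark steel fin (18 mm thick, 26 mm deep radially, top 154 mm up) stands on a 70 mm wide white apron outside the tub's wall, the only one.
- index (a point): Centre of the top of the carousel's index post: a plain upright dark steel pin, 28 mm thick, 66 mm tall, 135 mm from the axis, top 142 mm above the counter, near the rim of the deck at the one place without a cup. It turns with the carousel.
- carousel (a joint): Turn of the carousel in rad, positive anticlockwise seen from above, counted on over full turns; at each multiple of 2 pi the index post stands at the gate. About 4 kg, inertia 0.04 kg m2 (hidden: -20 to +40 %). Drag: 0.003 N m s/rad plus dry friction of 0.01 to 0.04 N m, different each time and not quite even. Driven only by the crank through a slip drive (see crank).
- crank: Black crank arm, 24 mm wide, origin on the axis 156 mm above the counter, x axis towards the knob; turns endlessly. Viscous slip drive: torque on the carousel = 0.030 N m s/rad x (crank speed - carousel speed). At 2.4 rad/s the crank must run 0.6 to 1.5 rad/s faster. The carousel lags by 1 to 2 s; crank held still, it runs on and stops by itself; cranking backwards brakes or reverses it.
- grip (a point): Point to grip on the knob's axis, 22 mm below its top, 208 mm above the counter. The knob is an upright dark wooden post, 28 mm thick, 60 mm tall (170 to 230 mm above the counter), 55 mm from the dryer's axis; it spins freely on the crank arm (top 168 mm up), so the hand goes round without turning. Nothing stands near it. Only the position matters.
- jug: Bystander: steel milk jug with a handle, 84 mm wide, 105 mm tall, origin under its centre. Leave it alone.
- saucer: Bystander: white saucer, 140 mm wide, origin under its centre. Leave it alone.
- tamper: Bystander: dark steel tamper, 58 mm wide, 90 mm tall, origin under its centre. Leave it alone.
- sugar: Bystander: glass sugar jar, 84 mm wide, 120 mm tall, origin under its centre. Leave it alone.
- syrup: Bystander: amber syrup bottle, 68 mm wide, 210 mm tall, origin under its centre. Leave it alone.
- spoon: Bystander: steel bar spoon, 160 mm long, lying on the counter. Leave it alone.

How it is judged:
By the outcome, as a careful person would: the job done as asked, in the order asked, and still so for the second after the job is handed in, with the robot touching nothing.
It also fails if it takes over 64 s, if anything falls off the work surface, if the arm or the gripper's body presses on something with over 40 N, if the wrist force passes 120 N, or if a joint passes its speed limit or range.

ROBOT

A 6-joint arm with a two-finger parallel gripper is mounted at the origin on the work surface. World frame = base frame: x ahead of the robot, y to its left, z up, the work surface at z = 0. Lengths are in m, angles in rad, forces in N, time in s.
With the tool pointing down it reaches from about 0.225 to 0.875 m from the base axis. Payload 3.4 kg.
Tool frame: the origin (TCP) lies on the centre line of the jaws, within the pads' length; the fingertips stand 8 mm ahead of it and the grasp point (between the pads) lies 11 mm behind it; z points along the fingers, y is the line along which they close (so a half turn about z gives the same grasp; the last joint's range is limited). The gripper opens to 85 mm and grips with 20 to 120 N. Pads are 22 mm wide; open, the fingers measure 114 mm over their backs; the gripper's body (76 mm by 85 mm) begins 54 mm behind the grasp point. The pads swing forward as they close: fully open they stand 13 mm farther back than shut.
Start: joints at [-0.121, 0.276, 1.505, -0, 1.361, -0.121], TCP at [0.575, -0, 0.239] pointing down, gripper open.
Joint ranges: [-2.89, 2.89], [-0.75, 2.08], [0.22, 2.7], [-1.18, 4.32], [0.11, 2.71], [-2.7, 2.7]. Speed limits (rad/s): [2.57, 2.57, 3.14, 3.14, 3.14, 3.14].

INTERFACE

Orientations are given as a unit quaternion [w, x, y, z].
In Python, from cell import arm gives the robot as it stands.
- The arm moves only by the tool move_arm, never from a script. Its argument "steps" is a list of rows, each a list of 7 numbers: the shift along the tool's x, y, z each as a share of 30 mm, from -1 to 1, then the turn, a rotation vector about the tool's x, y, z each as a share of 8 degrees, from -1 to 1, then the opening, from 0 (shut) to 1 (fully open). In form: [[tx, ty, tz, wx, wy, wz, fingers], ...]. A call has 1 to 5 rows; each row shifts and turns the commanded pose from where the row before left it, along the tool's axes as they then stand; what a row does not reach is not made up. A row lasts 1/10 s, in which the tool goes at most 50 mm and 8.59 degrees, less where a joint would pass 70% of its speed; a pose out of reach is approached as far as the arm can. A call with a number of a shift or a turn outside -1 to 1 is refused whole. A call with a gripper value outside its range is refused whole. The fingers move at their own pace and stop on an object; the grip force is fixed at half the most. Time passes only in rows, so rows that do not move let the fingers close. It gives the time, the measured TCP pose, the force, the opening and the grip force at its end, in the units of the state.
- arm.sense(): the state, without advancing time (a new reading comes with each control period).
- arm.snapshot(name): name is "scene" or "side" or "wrist"; returns (picture, depth): 480x640x3 uint8, red, green, blue; 480x640 float32, m along the optical axis (not along the pixel's ray), 0 where there is no reading.
- arm.calibration(name): a dict with "fx", "fy", "cx", "cy" (pixels), "extrinsics" (4x4, takes a point from world to camera coordinates). Camera axes: x right, y down, z forward; pixel columns grow to the right and rows downward; lengths in m; the calibration is good to about 2 mm. The wrist camera is an equidistant fisheye: a pixel r from the principal point sees the ray r / f radians off the axis. A picture is of the moment at which its call begins: read the wrist's pose just before it. calibration takes no time and is no camera call; for the wrist camera it gives the pose at the moment of the call.
- arm.job_done(): hands the job in; it is judged then, once.
The state is a dict: "time_s": time; "joints": joint angles; "dq": joint speeds; "joint_torque": joint torques, N m; "eef_pos": TCP position; "tcp_rot": TCP orientation; "ft_force": force on the tool from outside, world axes, zero at the start; "moment": the same for the moment, N m; "finger_gap": finger opening in m; "grasp_force": force on a finger pad.
Only numpy, scipy, OpenCV 4.12 (cv2) and the standard library are available. Lean on these libraries where they do the work, as an engineer would, in place of code of your own. Each camera call takes 0.05 s, during which the arm holds its last target. There are 200 camera calls.

## Working session

There is one attempt and no reset: what is moved stays moved. The work goes in short steps, Python scripts to look and compute and a tool call to move; the robot and the scene stay as the last step left them, time stands still between calls to the robot, and variables do not carry over. Pictures are saved under pics/ and viewed, at most 10 in all, crops included, and the job is handed in when it is done.

Besides the shell and the picture viewer there is one more tool, called after "Request:" by a JSON object that holds its "api" and its "payload", one argument or row to a line. move_arm: Moves the arm, as the interface text tells. Shift numbers are shares of 30 mm and turn numbers shares of 8 degrees, none past 1 either way. Its arguments: {"type":"object","properties":{"steps":{"type":"array"}},"required":["steps"]}

```bash
mkdir -p pics; ls; python3 - <<'E'
from cell import arm
import cv2,numpy as np
out=[]
for n in("scene","side"):
    p,d=arm.snapshot(n); np.savez(f"{n}0.npz",p=p,d=d); c=arm.calibration(n); print(n,c)
    cv2.imwrite(f"pics/{n}0.png",p[:,:,::-1])
s=arm.sense(); print(s)
E
```

```text
pics
scene {'fx': 484.5176806713966, 'fy': 484.5176806713966, 'cx': 317.9423572445731, 'cy': 234.5537292795063, 'extrinsics': array([[ 0.50179584,  0.86473091, -0.0210093 , -0.22499295],
       [ 0.56572437, -0.3464649 , -0.74827669, -0.20262993],
       [-0.65433697,  0.36359665, -0.663054  ,  1.58392964],
       [ 0.        ,  0.        ,  0.        ,  1.        ]])}
side {'fx': 468.855525427591, 'fy': 468.855525427591, 'cx': 320.7315506520403, 'cy': 246.2347584265428, 'extrinsics': array([[-0.90788146, -0.41863153, -0.022336  ,  0.48143361],
       [-0.22043722,  0.52202164, -0.82395439,  0.23660817],
       [ 0.35659316, -0.74312923, -0.56621574,  1.07327145],
       [ 0.        ,  0.        ,  0.        ,  1.        ]])}
{'time_s': 0.1, 'joints': array([-1.21039218e-01,  2.76511951e-01,  1.50601297e+00, -2.53647603e-05,
        1.36073190e+00, -1.21004842e-01]), 'dq': array([ 0.00037766, -0.00136217, -0.00339405,  0.00124761,  0.00026147,
       -0.00168498]), 'joint_torque': array([ 1.55745878e-03, -4.17697620e+01, -2.46405226e+01, -1.74112388e-04,
        5.80947395e-03,  2.85749664e-07]), 'eef_pos': array([5.74525250e-01, 2.08970938e-05, 2.38534947e-01]), 'tcp_rot': array([-6.47457286e-04,  7.07116813e-01,  7.07096260e-01, -5.22802042e-04]), 'ft_force': array([-0.2904735 , -0.14876145,  0.31878315]), 'moment': array([-0.01349502, -0.0003208 ,  0.02084672]), 'grasp_force': 0.0, 'finger_gap': 0.08531069900363557}
```

View pics/scene0.png

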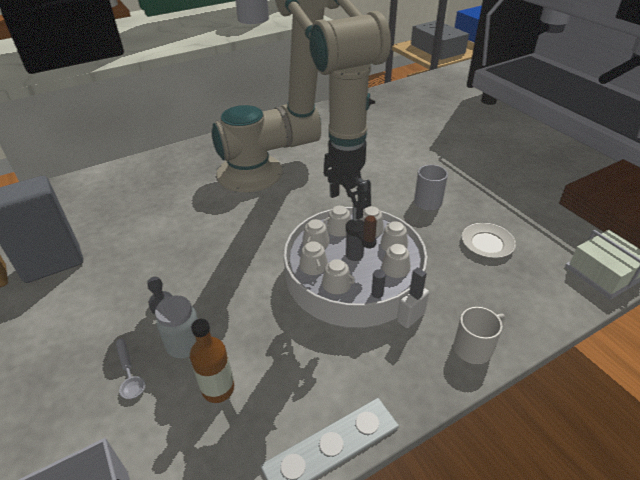

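View pics/side0.png

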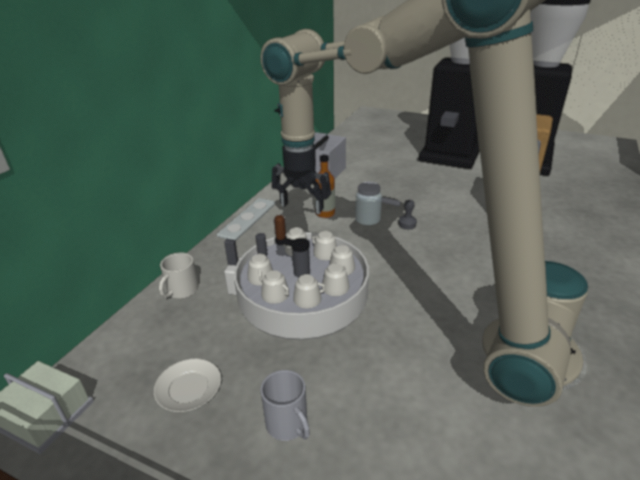

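```bash
cat > h.py <<'E'
import numpy as np,cv2
from cell import arm
def cloud(d,c):
    v,u=np.mgrid[:480,:640]; P=np.stack([(u-c["cx"])/c["fx"]*d,(v-c["cy"])/c["fy"]*d,d],-1)
    E=c["extrinsics"]; return (P-E[:3,3])@E[:3,:3]
def ray(c,u,v):
    E=c["extrinsics"]; r=np.array([(u-c["cx"])/c["fx"],(v-c["cy"])/c["fy"],1])@E[:3,:3]
    return -E[:3,3]@E[:3,:3], r/np.linalg.norm(r)
def onz(c,u,v,z):
    o,r=ray(c,u,v); return o+r*(z-o[2])/r[2]
def tri(r1,r2):
    A=np.zeros((3,3));b=np.zeros(3)
    for o,r in(r1,r2):
        M=np.eye(3)-np.outer(r,r);A+=M;b+=M@o
    p=np.linalg.solve(A,b); return p,[np.linalg.norm((np.eye(3)-np.outer(r,r))@(p-o)) for o,r in(r1,r2)]
def circ(p):
    A=np.c_[2*p,np.ones(len(p))];s=np.linalg.lstsq(A,(p**2).sum(1),rcond=None)[0];return s[:2],np.sqrt(s[2]+s[:2]@s[:2])
E
cat > m.py <<'E'
from h import *
top={}
for n,seeds in(("scene",dict(knob=(370,232),index=(378,284),fin=(418,284),hub=(354,240))),("side",dict(knob=(280,229),index=(262,245),fin=(231,252),hub=(301,258)))):
    f=np.load(n+"0.npz");p,d=f["p"],f["d"];c=arm.calibration(n);W=cloud(d,c)
    hsv=cv2.cvtColor(p,cv2.COLOR_RGB2HSV)
    brown=((hsv[...,0]<14)|(hsv[...,0]>170))&(hsv[...,1]>90)
    dark=(p.max(-1)<75)&~brown
    for k,(u,v) in seeds.items():
        m=(brown if k=="knob" else dark).astype(np.uint8)
        win=np.zeros_like(m);win[v-30:v+31,u-16:u+17]=1
        _,L,S,_=cv2.connectedComponentsWithStats(m*win)
        l=L[v,u]
        if l==0: print(n,k,"seed missed",p[v,u]);continue
        q=W[(L==l)&(d>0)];zt=np.percentile(q[:,2],97)
        t=q[q[:,2]>zt-.006]
        print(n,k,S[l],"ztop",zt.round(4),"top mean",t.mean(0).round(4),"all med",np.median(q,0).round(4))
        ys,xs=np.where(L==l); r0=ys.min(); top[n,k]=(c,xs[ys<r0+5].mean(),r0)
    # tub rim: white points at z 0.084..0.096
    m=(abs(W[...,2]-.09)<.004)&(d>0)&(p.min(-1)>90)&(abs(W[...,0]-.57)<.3)&(abs(W[...,1])<.3)
    q=W[m][:,:2]
    best=None;rng=np.random.default_rng(0)
    for _ in range(400):
        s=q[rng.choice(len(q),3,False)]
        try:o,r=circ(s)
        except Exception:continue
        if abs(r-.17)>.006:continue
        g=abs(np.linalg.norm(q-o,axis=1)-r)<.004
        if best is None or g.sum()>best.sum():best=g
    if best is not None: print(n,"rim",circ(q[best]),best.sum(),len(q))
for k in("knob","index","fin","hub"):
    if("scene",k)in top and("side",k)in top:
        print(k,tri(ray(*top["scene",k]),ray(*top["side",k])))
E
python3 m.py
```

```text
scene knob seed missed [57 47 43]
scene index [372 275  14  23 235] ztop 0.1407 top mean [0.7051 0.0012 0.1383] all med [0.7072 0.0016 0.1114]
scene fin [409 272  17  28 292] ztop 0.1519 top mean [0.7524 0.0718 0.1499] all med [0.754  0.0701 0.1192]
scene hub [346 210  25  51 925] ztop 0.2639 top mean [ 0.6296 -0.0017  0.2669] all med [0.5841 0.0234 0.1661]
scene rim (array([0.56600807, 0.0341325 ]), np.float64(0.16789430380413228)) 761 1273
side knob [275 216  10  24 203] ztop 0.2314 top mean [0.618  0.0397 0.2291] all med [0.6146 0.0439 0.2066]
side index [256 234  11  21 160] ztop 0.1438 top mean [0.6954 0.0149 0.1415] all med [0.6918 0.0184 0.1232]
side fin [226 240  12  24 219] ztop 0.1544 top mean [0.742  0.0824 0.1527] all med [0.7407 0.085  0.1235]
side hub [285 236  25  40 619] ztop 0.1716 top mean [0.57   0.0404 0.1695] all med [0.5606 0.0514 0.1474]
side rim (array([0.56591565, 0.03797031]), np.float64(0.1676573820296499)) 688 1189
index (array([0.70105841, 0.00476628, 0.14183938]), [np.float64(9.78243094822666e-05), np.float64(9.782430948232147e-05)])
fin (array([0.74562755, 0.0731473 , 0.15346971]), [np.float64(0.00041543329404956187), np.float64(0.0004154332940496496)])
hub (array([0.56335552, 0.05230113, 0.20218214]), [np.float64(0.005945421299138218), np.float64(0.00594542129913814)])
```

```bash
python3 - <<'E'
from h import *
R={}
for n,box in(("scene",(360,385,205,255)),("side",(268,292,208,246))):
    f=np.load(n+"0.npz");p,d=f["p"].astype(int),f["d"];c=arm.calibration(n);W=cloud(d,c)
    m=(p[...,0]-p[...,2]>9)&(p[...,0]<140);w=np.zeros_like(m);w[box[2]:box[3],box[0]:box[1]]=1;m&=w
    m=m&(W[...,2]>.172)&(W[...,2]<.24)
    ys,xs=np.where(m);print(n,m.sum(),xs.min(),xs.max(),ys.min(),ys.max())
    q=W[m];t=q[q[:,2]>np.percentile(q[:,2],97)-.006];print(np.percentile(q[:,2],[3,50,97]),t.mean(0))
    C=-c["extrinsics"][:3,3]@c["extrinsics"][:3,:3]
    s=q[(q[:,2]<.222)&(q[:,2]>.18)]; a=s.mean(0); v=a[:2]-C[:2]; v/=np.linalg.norm(v); print("axis est from side wall",a[:2]+v*.011, "o",circ(s[:,:2]))
    r=m&(W[...,2]<.222); cu=np.mean([xs.min(),xs.max()]);R[n]=(c,xs.mean(),ys.mean())
    # hub
    for z in(.226,): print("ray centre at 0.2:",onz(c,xs.mean(),ys.mean(),.2))
print(tri(ray(*R["scene"]),ray(*R["side"])))
E
python3 - <<'E'
import cv2,numpy as np
a=cv2.imread('pics/scene0.png')[195:335,275:445];b=cv2.imread('pics/side0.png')[190:330,215:385]
cv2.imwrite('pics/crop.png',cv2.resize(np.hstack([a,b]),(800,330)))
E
```

```text
scene 289 363 376 215 241
[0.17605776 0.21060269 0.23050479] [0.62224062 0.03291012 0.22854834]
axis est from side wall [0.62009906 0.03545777] o (array([0.62154763, 0.03356513]), np.float64(0.011807867084700729))
ray centre at 0.2: [0.61954011 0.03552062 0.2       ]
side 248 274 285 215 239
[0.17631386 0.20712062 0.23140826] [0.61970806 0.03815967 0.22927219]
axis est from side wall [0.6215789  0.03419628] o (array([0.62026834, 0.03679912]), np.float64(0.011685770874846754))
ray centre at 0.2: [0.62235187 0.03301019 0.2       ]
(array([0.62105996, 0.03466594, 0.20137925]), [np.float64(0.0002477459060490755), np.float64(0.0002477459060489609)])
```

View pics/crop.png

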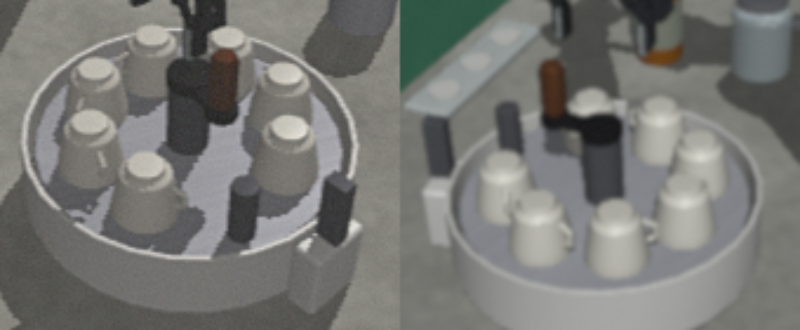

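Request:
{"api": "move_arm", "payload": {
  "steps": [
    [0, 0, -0.8, 0, 0, 0, 1],
    [0.58, 0.77, 0, 0, 0, 0, 1],
    [0.58, 0.78, 0, 0, 0, 0, 1],
    [0, 0, 0, 0, 0, 0, 1],
    [0, 0, 0, 0, 0, 0, 1]
  ]
}}

```text
time_s: 0.6
eef_pos: [0.6211, 0.0349, 0.2623]
tcp_rot: [-0.001, 0.707, 0.707, -0.001]
ft_force: [-1.5, 0.4, -0.8]
finger_gap: 0.0856
grasp_force: 0.0
```

```bash
cat > ang.py <<'E'
# carousel angle from cup-top lattice + post, both views
from h import *
AX=np.array([.566,.036])
def look(names=("scene","side"),verbose=True):
    t=arm.sense()["time_s"];S=[];post=[];fin=[];rim=[]
    for n in names:
        p,d=arm.snapshot(n);c=arm.calibration(n);W=cloud(d,c);R=W[...,:2]-AX
        r=np.hypot(R[...,0],R[...,1]);a=np.arctan2(R[...,1],R[...,0]);z=W[...,2]
        m=(d>0)&(abs(z-.137)<.005)&(r>.075)&(r<.135)&(p.min(-1)>90)
        S.append((m.sum(),np.exp(8j*a[m]).sum()))
        k=(d>0)&(z>.12)&(z<.147)&(abs(r-.135)<.02)&(p.max(-1)<95)
        if k.sum()>15: post.append((k.sum(),W[k].mean(0)))
        k=(d>0)&(z>.12)&(z<.158)&(abs(r-.186)<.02)&(p.max(-1)<85)
        if k.sum()>15: fin.append((k.sum(),W[k].mean(0)))
    return t,S,post,fin
if __name__=="__main__":
    import sys
    t,S,post,fin=look()
    A=lambda q:np.arctan2(q[1]-AX[1],q[0]-AX[0])
    print("t",t)
    for n,s in S: print("cups n",n,"lat",np.angle(s)/8,"coh",abs(s)/max(n,1))
    for n,q in post: print("post",n,q.round(4),"ang",A(q).round(4))
    for n,q in fin: print("fin",n,q.round(4),"ang",A(q).round(4))
    s=arm.sense();print(s["eef_pos"].round(4),s["ft_force"].round(1))
E
python3 ang.py
python3 - <<'E'
import numpy as np
for n in (16,17,18,19,20,21,22):
    a=2*np.pi*np.arange(n+1)/n; r=.055/30*1000*1000/1000
    x=np.diff(np.cos(a))*55/30;y=np.diff(np.sin(a))*55/30
    print(n,[(float(round(v,2)),float(round(u,2))) for u,v in zip(x,y)])
E
```

```text
t 0.6
cups n 1018 lat -0.19431339957843444 coh 0.7380111158052184
cups n 869 lat -0.19834194951774037 coh 0.733568146436878
post 145 [0.6998 0.0034 0.135 ] ang -0.2391
post 114 [0.6946 0.0154 0.1352] ang -0.1588
fin 149 [0.752  0.0719 0.1377] ang 0.1905
fin 151 [0.743  0.0826 0.1397] ang 0.2577
[0.6206 0.0344 0.2628] [0.2 0.4 0.6]
16 [(0.7, -0.14), (0.59, -0.4), (0.4, -0.59), (0.14, -0.7), (-0.14, -0.7), (-0.4, -0.59), (-0.59, -0.4), (-0.7, -0.14), (-0.7, 0.14), (-0.59, 0.4), (-0.4, 0.59), (-0.14, 0.7), (0.14, 0.7), (0.4, 0.59), (0.59, 0.4), (0.7, 0.14)]
17 [(0.66, -0.12), (0.57, -0.35), (0.41, -0.54), (0.18, -0.65), (-0.06, -0.67), (-0.3, -0.6), (-0.5, -0.45), (-0.63, -0.24), (-0.67, 0.0), (-0.63, 0.24), (-0.5, 0.45), (-0.3, 0.6), (-0.06, 0.67), (0.18, 0.65), (0.41, 0.54), (0.57, 0.35), (0.66, 0.12)]
18 [(0.63, -0.11), (0.55, -0.32), (0.41, -0.49), (0.22, -0.6), (0.0, -0.64), (-0.22, -0.6), (-0.41, -0.49), (-0.55, -0.32), (-0.63, -0.11), (-0.63, 0.11), (-0.55, 0.32), (-0.41, 0.49), (-0.22, 0.6), (-0.0, 0.64), (0.22, 0.6), (0.41, 0.49), (0.55, 0.32), (0.63, 0.11)]
19 [(0.6, -0.1), (0
[... 506 characters left out ...]
, (0.26, 0.51), (0.41, 0.41), (0.51, 0.26), (0.57, 0.09)]
21 [(0.54, -0.08), (0.49, -0.24), (0.4, -0.37), (0.27, -0.47), (0.12, -0.53), (-0.04, -0.54), (-0.2, -0.51), (-0.34, -0.43), (-0.45, -0.31), (-0.52, -0.16), (-0.55, -0.0), (-0.52, 0.16), (-0.45, 0.31), (-0.34, 0.43), (-0.2, 0.51), (-0.04, 0.54), (0.12, 0.53), (0.27, 0.47), (0.4, 0.37), (0.49, 0.24), (0.54, 0.08)]
22 [(0.52, -0.07), (0.47, -0.22), (0.39, -0.34), (0.28, -0.44), (0.15, -0.5), (0.0, -0.52), (-0.15, -0.5), (-0.28, -0.44), (-0.39, -0.34), (-0.47, -0.22), (-0.52, -0.07), (-0.52, 0.07), (-0.47, 0.22), (-0.39, 0.34), (-0.28, 0.44), (-0.15, 0.5), (-0.0, 0.52), (0.15, 0.5), (0.28, 0.44), (0.39, 0.34), (0.47, 0.22), (0.52, 0.07)]
```

Request:
{"api": "move_arm", "payload": {
  "steps": [
    [0, 0, 0.75, 0, 0, 0, 1],
    [0, 0, 0.75, 0, 0, 0, 1],
    [0, 0, 0.68, 0, 0, 0, 1],
    [0, 0, 0, 0, 0, 0, 1],
    [0, 0, 0, 0, 0, 0, 0]
  ]
}}

```text
time_s: 1.2
eef_pos: [0.6211, 0.0343, 0.1983]
tcp_rot: [-0.0, 0.707, 0.707, -0.0]
ft_force: [-0.5, -0.3, 0.3]
finger_gap: 0.073
grasp_force: 0.0
```

Request:
{"api": "move_arm", "payload": {
  "steps": [
    [0, 0, 0, 0, 0, 0, 0],
    [0, 0, 0, 0, 0, 0, 0],
    [0, 0, 0, 0, 0, 0, 0],
    [0, 0, 0, 0, 0, 0, 0]
  ]
}}

```text
time_s: 1.6
eef_pos: [0.6204, 0.0349, 0.1995]
tcp_rot: [-0.0, 0.707, 0.707, -0.001]
ft_force: [-4.7, -0.0, 7.0]
finger_gap: 0.0262
grasp_force: 58.8
```

Request:
{"api": "move_arm", "payload": {
  "steps": [
    [0.57, -0.09, 0, 0, 0, 0, 0],
    [0.51, -0.26, 0, 0, 0, 0, 0],
    [0.41, -0.41, 0, 0, 0, 0, 0],
    [0.26, -0.51, 0, 0, 0, 0, 0],
    [0.09, -0.57, 0, 0, 0, 0, 0]
  ]
}}

```text
time_s: 2.1
eef_pos: [0.5677, 0.0907, 0.1997]
tcp_rot: [0.002, 0.707, 0.707, 0.002]
ft_force: [1.7, -2.2, 3.7]
finger_gap: 0.0265
grasp_force: 58.9
```

Request:
{"api": "move_arm", "payload": {
  "steps": [
    [-0.09, -0.57, 0, 0, 0, 0, 0],
    [-0.26, -0.51, 0, 0, 0, 0, 0],
    [-0.41, -0.41, 0, 0, 0, 0, 0],
    [-0.51, -0.26, 0, 0, 0, 0, 0],
    [-0.57, -0.09, 0, 0, 0, 0, 0]
  ]
}}

```text
time_s: 2.6
eef_pos: [0.5101, 0.0351, 0.1997]
tcp_rot: [0.0, 0.707, 0.707, 0.001]
ft_force: [-0.0, 1.0, 5.4]
finger_gap: 0.0262
grasp_force: 59.2
```

Request:
{"api": "move_arm", "payload": {
  "steps": [
    [-0.57, 0.09, 0, 0, 0, 0, 0],
    [-0.51, 0.26, 0, 0, 0, 0, 0],
    [-0.41, 0.41, 0, 0, 0, 0, 0],
    [-0.26, 0.51, 0, 0, 0, 0, 0],
    [-0.09, 0.57, 0, 0, 0, 0, 0]
  ]
}}

```text
time_s: 3.1
eef_pos: [0.5677, -0.0197, 0.1994]
tcp_rot: [-0.0, 0.708, 0.707, 0.002]
ft_force: [-0.8, 7.6, 6.1]
finger_gap: 0.0262
grasp_force: 59.6
```

Request:
{"api": "move_arm", "payload": {
  "steps": [
    [0.09, 0.57, 0, 0, 0, 0, 0],
    [0.26, 0.51, 0, 0, 0, 0, 0],
    [0.41, 0.41, 0, 0, 0, 0, 0],
    [0.51, 0.26, 0, 0, 0, 0, 0],
    [0.57, 0.09, 0, 0, 0, 0, 0]
  ]
}}

```text
time_s: 3.6
eef_pos: [0.6206, 0.0351, 0.1993]
tcp_rot: [-0.001, 0.707, 0.707, -0.001]
ft_force: [-6.9, -0.7, 9.4]
finger_gap: 0.0261
grasp_force: 60.1
```

```bash
python3 ang.py
```

```text
t 3.6
cups n 1071 lat -0.3459294317004841 coh 0.7353374505813527
cups n 780 lat -0.2594061266880187 coh 0.7274877348922216
post 153 [0.4964 0.1589 0.1354] ang 2.0863
fin 152 [0.7518 0.072  0.1374] ang 0.1911
fin 148 [0.7431 0.0827 0.1398] ang 0.2577
[0.6204 0.0369 0.1994] [-5.8  0.5  8.5]
```

```bash
cat > one.py <<'E'
from ang import *
import json
t,S,post,fin=look(("scene",))
n,s=S[0]; A=lambda q:np.arctan2(q[1]-AX[1],q[0]-AX[0])
rec=dict(t=float(t),n=int(n),lat=float(np.angle(s)/8),coh=float(abs(s)/max(n,1)),post=float(A(post[0][1])) if post else None)
open("log.jsonl","a").write(json.dumps(rec)+"\n")
L=[json.loads(l) for l in open("log.jsonl")]
ph=None
for r in L[-6:]:
    if r["n"]<100: continue
    if ph is None: ph=r["lat"]; 
    else:
        g=ph+2.2*(r["t"]-pt); x=r["lat"]+np.pi/4*round((g-r["lat"])/(np.pi/4)); print("t %.2f dt %.2f w=%.3f"%(r["t"],r["t"]-pt,(x-ph)/(r["t"]-pt)),"lat %.3f post %s"%(r["lat"],r["post"])); ph=x
    pt=r["t"]
E
echo '{"t":3.6,"n":1071,"lat":-0.3459,"coh":0.73,"post":2.086}'>log.jsonl
```

Request:
{"api": "move_arm", "payload": {
  "steps": [
    [0.57, -0.09, 0, 0, 0, 0, 0],
    [0.51, -0.26, 0, 0, 0, 0, 0],
    [0.41, -0.41, 0, 0, 0, 0, 0],
    [0.26, -0.51, 0, 0, 0, 0, 0],
    [0.09, -0.57, 0, 0, 0, 0, 0]
  ]
}}

```text
time_s: 4.2
eef_pos: [0.568, 0.0907, 0.1996]
tcp_rot: [0.002, 0.707, 0.707, 0.002]
ft_force: [1.3, -0.7, 5.2]
finger_gap: 0.0261
grasp_force: 59.7
```

Request:
{"api": "move_arm", "payload": {
  "steps": [
    [-0.09, -0.57, 0, 0, 0, 0, 0],
    [-0.26, -0.51, 0, 0, 0, 0, 0],
    [-0.41, -0.41, 0, 0, 0, 0, 0],
    [-0.51, -0.26, 0, 0, 0, 0, 0],
    [-0.57, -0.09, 0, 0, 0, 0, 0]
  ]
}}

```text
time_s: 4.7
eef_pos: [0.5101, 0.035, 0.1996]
tcp_rot: [-0.0, 0.707, 0.707, 0.001]
ft_force: [-1.8, 0.9, 6.4]
finger_gap: 0.0264
grasp_force: 59.8
```

```bash
python3 one.py
```

```text
t 4.70 dt 1.10 w=2.285 lat -0.188 post -2.4845159037894904
```

Request:
{"api": "move_arm", "payload": {
  "steps": [
    [-0.57, 0.09, 0, 0, 0, 0, 0],
    [-0.51, 0.26, 0, 0, 0, 0, 0],
    [-0.41, 0.41, 0, 0, 0, 0, 0],
    [-0.26, 0.51, 0, 0, 0, 0, 0],
    [-0.09, 0.57, 0, 0, 0, 0, 0]
  ]
}}

```text
time_s: 5.25
eef_pos: [0.5678, -0.0198, 0.1994]
tcp_rot: [-0.0, 0.708, 0.707, 0.002]
ft_force: [-1.9, 8.1, 6.6]
finger_gap: 0.0261
grasp_force: 59.6
```

Request:
{"api": "move_arm", "payload": {
  "steps": [
    [0.09, 0.57, 0, 0, 0, 0, 0],
    [0.26, 0.51, 0, 0, 0, 0, 0],
    [0.41, 0.41, 0, 0, 0, 0, 0],
    [0.51, 0.26, 0, 0, 0, 0, 0],
    [0.57, 0.09, 0, 0, 0, 0, 0]
  ]
}}

```text
time_s: 5.75
eef_pos: [0.6205, 0.0352, 0.1994]
tcp_rot: [-0.001, 0.707, 0.707, -0.001]
ft_force: [-7.6, 0.2, 8.6]
finger_gap: 0.0265
grasp_force: 60.1
```

```bash
python3 one.py
```

```text
t 4.70 dt 1.10 w=2.285 lat -0.188 post -2.4845159037894904
t 5.75 dt 1.05 w=2.539 lat 0.122 post -0.6798394371264059
```

```bash
cat > fit.py <<'E'
import numpy as np
from scipy.optimize import least_squares
# segments (duration, crank speed)
W=2*np.pi/20
def sim(J,Tf,segs,w=0.,th=-.196,t=1.6,dt=.005):
    out=[(t,th,w)]
    for d,c in segs:
        for _ in range(round(d/dt)):
            drive=.03*(c-w)-.003*w
            if w==0 and abs(drive)<Tf: a=0
            else: a=(drive-Tf*np.sign(w if w else drive))/J
            wn=w+a*dt
            if w*wn<0: wn=0
            th+=(w+wn)/2*dt; w=wn; t+=dt
        out.append((t,th,w))
    return np.array(out)
if __name__=="__main__":
    segs=[(2,10*W),(.1,0),(1,10*W),(.05,0),(1,10*W),(.05,0)]
    obs=[(3.6,2.01),(4.7,4.524),(5.75,7.19)]
    f=lambda p:[np.interp(t,*sim(*p,segs)[:,:2].T)-y for t,y in obs]
    r=least_squares(f,[.04,.02],diff_step=.02,x_scale=[.01,.01]);print(r.x,r.fun)
    print(sim(*r.x,segs)[-1])
    for n in(18,19,20,21,22,23): print(n,sim(*r.x,[(6,20*np.pi/n)],w=2.5)[-1,2])
    print("coast",sim(*r.x,[(5,0)],w=2.4,th=0)[-1])
E
python3 fit.py
```

```text
[ 0.0788645  -0.02102623] [ 0.04924818 -0.05606928  0.02048025]
[5.8        7.34888247 2.74580706]
18 3.7043308637061876
19 3.5508426502167865
20 3.412703258076328
21 3.2877199985206738
22 3.17409885347008
23 3.0703578079890965
coast [6.6        6.87602562 0.85424468]
```

```bash
sed -i 's/(4.7,4.524),(5.75,7.19)/(4.7,3.739),(5.75,5.62)/' fit.py; python3 fit.py
```

```text
[0.03414711 0.02964014] [-0.02020507  0.03125578 -0.0139266 ]
[5.8        5.69457755 1.70597745]
18 2.2758120959921344
19 2.1092943174554075
20 1.959428316772349
21 1.8238352685352996
22 1.7005688610470724
23 1.5880212716012976
coast [6.6        1.27142421 0.        ]
```

```bash
python3 - <<'E'
s=open("one.py").read()
i=s.index("ph=None")
s=s[:i]+'''ph=None
for r in L[-7:]:
    if r["post"] is None: print("no post",r); continue
    q=np.pi/4; x=r["lat"]+q*round((r["post"]-r["lat"])/q)
    if ph is not None:
        g=ph+2.2*(r["t"]-pt); x+=2*np.pi*round((g-x)/2/np.pi)
        print("t %.2f w=%.3f th %.3f post-lat %.3f"%(r["t"],(x-ph)/(r["t"]-pt),x,(r["post"]-x+3)%(2*np.pi)-3))
    ph,pt=x,r["t"]
'''
open("one.py","w").write(s)
E
```

Request:
{"api": "move_arm", "payload": {
  "steps": [
    [0.7, -0.14, 0, 0, 0, 0, 0],
    [0.59, -0.4, 0, 0, 0, 0, 0],
    [0.4, -0.59, 0, 0, 0, 0, 0],
    [0.14, -0.7, 0, 0, 0, 0, 0]
  ]
}}

```text
time_s: 6.2
eef_pos: [0.5685, 0.0907, 0.1996]
tcp_rot: [0.002, 0.707, 0.707, 0.002]
ft_force: [1.3, 0.1, 6.2]
finger_gap: 0.0263
grasp_force: 59.6
```

Request:
{"api": "move_arm", "payload": {
  "steps": [
    [-0.14, -0.7, 0, 0, 0, 0, 0],
    [-0.4, -0.59, 0, 0, 0, 0, 0],
    [-0.59, -0.4, 0, 0, 0, 0, 0],
    [-0.7, -0.14, 0, 0, 0, 0, 0]
  ]
}}

```text
time_s: 6.6
eef_pos: [0.5101, 0.0355, 0.1997]
tcp_rot: [-0.0, 0.707, 0.708, 0.001]
ft_force: [0.0, 0.8, 6.9]
finger_gap: 0.0264
grasp_force: 59.8
```

Request:
{"api": "move_arm", "payload": {
  "steps": [
    [-0.7, 0.14, 0, 0, 0, 0, 0],
    [-0.59, 0.4, 0, 0, 0, 0, 0],
    [-0.4, 0.59, 0, 0, 0, 0, 0],
    [-0.14, 0.7, 0, 0, 0, 0, 0]
  ]
}}

```text
time_s: 7.0
eef_pos: [0.5678, -0.0198, 0.1994]
tcp_rot: [-0.0, 0.708, 0.706, 0.002]
ft_force: [-0.9, 10.4, 5.1]
finger_gap: 0.0262
grasp_force: 59.9
```

Request:
{"api": "move_arm", "payload": {
  "steps": [
    [0.14, 0.7, 0, 0, 0, 0, 0],
    [0.4, 0.59, 0, 0, 0, 0, 0],
    [0.59, 0.4, 0, 0, 0, 0, 0],
    [0.7, 0.14, 0, 0, 0, 0, 0]
  ]
}}

```text
time_s: 7.4
eef_pos: [0.6206, 0.0351, 0.1993]
tcp_rot: [-0.001, 0.707, 0.707, -0.001]
ft_force: [-9.0, 0.2, 10.8]
finger_gap: 0.0264
grasp_force: 60.5
```

```bash
python3 one.py
```

```text
t 4.70 w=1.571 th 3.739 post-lat 0.060
t 5.75 w=1.791 th 5.619 post-lat -0.016
t 7.40 w=2.108 th 9.097 post-lat 0.026
```

Request:
{"api": "move_arm", "payload": {
  "steps": [
    [0.66, -0.12, 0, 0, 0, 0, 0],
    [0.57, -0.35, 0, 0, 0, 0, 0],
    [0.41, -0.54, 0, 0, 0, 0, 0],
    [0.18, -0.65, 0, 0, 0, 0, 0],
    [-0.06, -0.67, 0, 0, 0, 0, 0]
  ]
}}

```text
time_s: 7.95
eef_pos: [0.5529, 0.0894, 0.1996]
tcp_rot: [0.001, 0.707, 0.707, 0.003]
ft_force: [0.6, 1.0, 5.0]
finger_gap: 0.0263
grasp_force: 60.1
```

Request:
{"api": "move_arm", "payload": {
  "steps": [
    [-0.3, -0.6, 0, 0, 0, 0, 0],
    [-0.5, -0.45, 0, 0, 0, 0, 0],
    [-0.63, -0.24, 0, 0, 0, 0, 0],
    [-0.67, 0, 0, 0, 0, 0, 0],
    [-0.63, 0.24, 0, 0, 0, 0, 0]
  ]
}}

```text
time_s: 8.45
eef_pos: [0.5193, 0.005, 0.1996]
tcp_rot: [0.001, 0.707, 0.707, 0.0]
ft_force: [1.4, 1.1, 4.0]
finger_gap: 0.0263
grasp_force: 59.9
```

Request:
{"api": "move_arm", "payload": {
  "steps": [
    [-0.5, 0.45, 0, 0, 0, 0, 0],
    [-0.3, 0.6, 0, 0, 0, 0, 0],
    [-0.06, 0.67, 0, 0, 0, 0, 0],
    [0.18, 0.65, 0, 0, 0, 0, 0],
    [0.41, 0.54, 0, 0, 0, 0, 0]
  ]
}}

```text
time_s: 8.95
eef_pos: [0.607, -0.0008, 0.1993]
tcp_rot: [-0.002, 0.708, 0.707, 0.001]
ft_force: [-8.1, 5.9, 10.8]
finger_gap: 0.0263
grasp_force: 60.5
```

Request:
{"api": "move_arm", "payload": {
  "steps": [
    [0.57, 0.35, 0, 0, 0, 0, 0],
    [0.67, 0.12, 0, 0, 0, 0, 0]
  ]
}}

```text
time_s: 9.15
eef_pos: [0.6206, 0.0352, 0.1993]
tcp_rot: [-0.001, 0.707, 0.707, -0.001]
ft_force: [-8.1, -1.1, 9.8]
finger_gap: 0.0263
grasp_force: 60.5
```

```bash
python3 one.py
```

```text
t 4.70 w=1.571 th 3.739 post-lat 0.060
t 5.75 w=1.791 th 5.619 post-lat -0.016
t 7.40 w=2.108 th 9.097 post-lat 0.026
t 9.15 w=2.352 th 13.213 post-lat -0.070
```

Request:
{"api": "move_arm", "payload": {
  "steps": [
    [0.66, -0.12, 0, 0, 0, 0, 0],
    [0.57, -0.35, 0, 0, 0, 0, 0],
    [0.41, -0.54, 0, 0, 0, 0, 0],
    [0.18, -0.65, 0, 0, 0, 0, 0],
    [-0.06, -0.67, 0, 0, 0, 0, 0]
  ]
}}

```text
time_s: 9.7
eef_pos: [0.5529, 0.0894, 0.1996]
tcp_rot: [0.001, 0.707, 0.707, 0.003]
ft_force: [0.5, 1.0, 5.3]
finger_gap: 0.0269
grasp_force: 60.1
```

Request:
{"api": "move_arm", "payload": {
  "steps": [
    [-0.3, -0.6, 0, 0, 0, 0, 0],
    [-0.5, -0.45, 0, 0, 0, 0, 0],
    [-0.63, -0.24, 0, 0, 0, 0, 0],
    [-0.67, 0, 0, 0, 0, 0, 0],
    [-0.63, 0.24, 0, 0, 0, 0, 0]
  ]
}}

```text
time_s: 10.2
eef_pos: [0.5193, 0.005, 0.1996]
tcp_rot: [0.001, 0.707, 0.707, 0.0]
ft_force: [2.4, 2.0, 4.2]
finger_gap: 0.0266
grasp_force: 59.9
```

Request:
{"api": "move_arm", "payload": {
  "steps": [
    [-0.5, 0.45, 0, 0, 0, 0, 0],
    [-0.3, 0.6, 0, 0, 0, 0, 0],
    [-0.06, 0.67, 0, 0, 0, 0, 0],
    [0.18, 0.65, 0, 0, 0, 0, 0],
    [0.41, 0.54, 0, 0, 0, 0, 0]
  ]
}}

```text
time_s: 10.7
eef_pos: [0.607, -0.0008, 0.1993]
tcp_rot: [-0.002, 0.708, 0.707, 0.001]
ft_force: [-8.9, 7.1, 10.7]
finger_gap: 0.0265
grasp_force: 60.5
```

Request:
{"api": "move_arm", "payload": {
  "steps": [
    [0.57, 0.35, 0, 0, 0, 0, 0],
    [0.67, 0.12, 0, 0, 0, 0, 0]
  ]
}}

```text
time_s: 10.9
eef_pos: [0.6206, 0.0352, 0.1993]
tcp_rot: [-0.001, 0.707, 0.707, -0.001]
ft_force: [-9.1, -0.6, 10.6]
finger_gap: 0.0261
grasp_force: 60.5
```

```bash
python3 one.py
```

```text
t 4.70 w=1.571 th 3.739 post-lat 0.060
t 5.75 w=1.791 th 5.619 post-lat -0.016
t 7.40 w=2.108 th 9.097 post-lat 0.026
t 9.15 w=2.352 th 13.213 post-lat -0.070
t 10.90 w=2.344 th 17.316 post-lat 0.037
```

Request:
{"api": "move_arm", "payload": {
  "steps": [
    [0.66, -0.12, 0, 0, 0, 0, 0],
    [0.57, -0.35, 0, 0, 0, 0, 0],
    [0.41, -0.54, 0, 0, 0, 0, 0],
    [0.18, -0.65, 0, 0, 0, 0, 0],
    [-0.06, -0.67, 0, 0, 0, 0, 0]
  ]
}}

```text
time_s: 11.45
eef_pos: [0.5529, 0.0894, 0.1996]
tcp_rot: [0.001, 0.707, 0.707, 0.003]
ft_force: [0.3, 1.7, 6.9]
finger_gap: 0.0265
grasp_force: 60.2
```

Request:
{"api": "move_arm", "payload": {
  "steps": [
    [-0.3, -0.6, 0, 0, 0, 0, 0],
    [-0.5, -0.45, 0, 0, 0, 0, 0],
    [-0.63, -0.24, 0, 0, 0, 0, 0],
    [-0.67, 0, 0, 0, 0, 0, 0],
    [-0.63, 0.24, 0, 0, 0, 0, 0]
  ]
}}

```text
time_s: 11.95
eef_pos: [0.5193, 0.005, 0.1997]
tcp_rot: [0.001, 0.707, 0.707, 0.0]
ft_force: [1.1, 1.9, 4.4]
finger_gap: 0.0265
grasp_force: 60.0
```

Request:
{"api": "move_arm", "payload": {
  "steps": [
    [-0.5, 0.45, 0, 0, 0, 0, 0],
    [-0.3, 0.6, 0, 0, 0, 0, 0],
    [-0.06, 0.67, 0, 0, 0, 0, 0],
    [0.18, 0.65, 0, 0, 0, 0, 0],
    [0.41, 0.54, 0, 0, 0, 0, 0]
  ]
}}

```text
time_s: 12.45
eef_pos: [0.607, -0.0008, 0.1993]
tcp_rot: [-0.002, 0.708, 0.707, 0.001]
ft_force: [-8.2, 6.1, 9.7]
finger_gap: 0.0264
grasp_force: 60.5
```

Request:
{"api": "move_arm", "payload": {
  "steps": [
    [0.57, 0.35, 0, 0, 0, 0, 0],
    [0.67, 0.12, 0, 0, 0, 0, 0]
  ]
}}

```text
time_s: 12.65
eef_pos: [0.6206, 0.0351, 0.1993]
tcp_rot: [-0.001, 0.707, 0.707, -0.001]
ft_force: [-7.9, -1.5, 10.9]
finger_gap: 0.0256
grasp_force: 60.6
```

```bash
python3 one.py
```

```text
t 4.70 w=1.571 th 3.739 post-lat 0.060
t 5.75 w=1.791 th 5.619 post-lat -0.016
t 7.40 w=2.108 th 9.097 post-lat 0.026
t 9.15 w=2.352 th 13.213 post-lat -0.070
t 10.90 w=2.344 th 17.316 post-lat 0.037
t 12.65 w=2.351 th 21.430 post-lat 0.050
```

Request:
{"api": "move_arm", "payload": {
  "steps": [
    [0.66, -0.12, 0, 0, 0, 0, 0],
    [0.57, -0.35, 0, 0, 0, 0, 0],
    [0.41, -0.54, 0, 0, 0, 0, 0],
    [0.18, -0.65, 0, 0, 0, 0, 0],
    [-0.06, -0.67, 0, 0, 0, 0, 0]
  ]
}}

```text
time_s: 13.2
eef_pos: [0.5529, 0.0894, 0.1996]
tcp_rot: [0.001, 0.707, 0.707, 0.003]
ft_force: [0.9, 1.4, 6.2]
finger_gap: 0.0261
grasp_force: 60.2
```

Request:
{"api": "move_arm", "payload": {
  "steps": [
    [-0.3, -0.6, 0, 0, 0, 0, 0],
    [-0.5, -0.45, 0, 0, 0, 0, 0],
    [-0.63, -0.24, 0, 0, 0, 0, 0],
    [-0.67, 0, 0, 0, 0, 0, 0],
    [-0.63, 0.24, 0, 0, 0, 0, 0]
  ]
}}

```text
time_s: 13.7
eef_pos: [0.5193, 0.005, 0.1997]
tcp_rot: [0.001, 0.707, 0.707, 0.0]
ft_force: [2.0, 2.7, 4.2]
finger_gap: 0.0262
grasp_force: 60.0
```

Request:
{"api": "move_arm", "payload": {
  "steps": [
    [-0.5, 0.45, 0, 0, 0, 0, 0],
    [-0.3, 0.6, 0, 0, 0, 0, 0],
    [-0.06, 0.67, 0, 0, 0, 0, 0],
    [0.18, 0.65, 0, 0, 0, 0, 0],
    [0.41, 0.54, 0, 0, 0, 0, 0]
  ]
}}

```text
time_s: 14.2
eef_pos: [0.607, -0.0008, 0.1993]
tcp_rot: [-0.002, 0.708, 0.707, 0.001]
ft_force: [-7.8, 6.4, 10.4]
finger_gap: 0.0262
grasp_force: 60.6
```

Request:
{"api": "move_arm", "payload": {
  "steps": [
    [0.57, 0.35, 0, 0, 0, 0, 0],
    [0.67, 0.12, 0, 0, 0, 0, 0]
  ]
}}

```text
time_s: 14.4
eef_pos: [0.6206, 0.0352, 0.1993]
tcp_rot: [-0.001, 0.707, 0.707, -0.001]
ft_force: [-8.6, -0.4, 9.7]
finger_gap: 0.0263
grasp_force: 60.6
```

```bash
python3 one.py|tail -1
```

```text
t 14.40 w=2.352 th 19.263 post-lat -0.051
```

Request:
{"api": "move_arm", "payload": {
  "steps": [
    [0.66, -0.12, 0, 0, 0, 0, 0],
    [0.57, -0.35, 0, 0, 0, 0, 0],
    [0.41, -0.54, 0, 0, 0, 0, 0],
    [0.18, -0.65, 0, 0, 0, 0, 0],
    [-0.06, -0.67, 0, 0, 0, 0, 0]
  ]
}}

```text
time_s: 14.95
eef_pos: [0.5529, 0.0894, 0.1996]
tcp_rot: [0.001, 0.707, 0.707, 0.003]
ft_force: [0.2, 0.4, 6.1]
finger_gap: 0.0262
grasp_force: 60.2
```

Request:
{"api": "move_arm", "payload": {
  "steps": [
    [-0.3, -0.6, 0, 0, 0, 0, 0],
    [-0.5, -0.45, 0, 0, 0, 0, 0],
    [-0.63, -0.24, 0, 0, 0, 0, 0],
    [-0.67, 0, 0, 0, 0, 0, 0],
    [-0.63, 0.24, 0, 0, 0, 0, 0]
  ]
}}

```text
time_s: 15.45
eef_pos: [0.5193, 0.005, 0.1997]
tcp_rot: [0.001, 0.707, 0.707, 0.0]
ft_force: [2.5, 1.6, 4.0]
finger_gap: 0.0263
grasp_force: 60.0
```

Request:
{"api": "move_arm", "payload": {
  "steps": [
    [-0.5, 0.45, 0, 0, 0, 0, 0],
    [-0.3, 0.6, 0, 0, 0, 0, 0],
    [-0.06, 0.67, 0, 0, 0, 0, 0],
    [0.18, 0.65, 0, 0, 0, 0, 0],
    [0.41, 0.54, 0, 0, 0, 0, 0]
  ]
}}

```text
time_s: 15.95
eef_pos: [0.607, -0.0008, 0.1993]
tcp_rot: [-0.002, 0.708, 0.707, 0.001]
ft_force: [-8.0, 7.0, 9.8]
finger_gap: 0.0262
grasp_force: 60.6
```

Request:
{"api": "move_arm", "payload": {
  "steps": [
    [0.57, 0.35, 0, 0, 0, 0, 0],
    [0.67, 0.12, 0, 0, 0, 0, 0]
  ]
}}

```text
time_s: 16.15
eef_pos: [0.6206, 0.0352, 0.1993]
tcp_rot: [-0.001, 0.707, 0.707, -0.001]
ft_force: [-8.2, -0.5, 10.5]
finger_gap: 0.0261
grasp_force: 60.6
```

```bash
python3 one.py|tail -1
python3 - <<'E'
from fit import *
import json
W17=20*np.pi/17;W16=20*np.pi/16
segs=[(2,10*W),(.1,0),(1,10*W),(.05,0),(1,10*W),(.05,0),(1.6,W16),(.05,0)]+[(1.7,W17),(.05,0)]*5
obs=[(3.6,2.01),(4.7,3.739),(5.75,5.62),(7.4,9.097),(9.15,13.213),(10.9,17.316),(12.65,21.43)]
L=[json.loads(l) for l in open("log.jsonl")][-2:]
th,t=21.43,12.65
for r in L:
    q=np.pi/4;g=th+2.35*(r["t"]-t);th=r["lat"]+q*round((g-r["lat"])/q);t=r["t"];obs.append((t,th))
def f(p):
    o=sim(*p,segs);return [np.interp(t,o[:,0],o[:,1])-y for t,y in obs]
r=least_squares(f,[.034,.03],diff_step=.02,x_scale=[.01,.01]);print(r.x,np.round(r.fun,3));print(obs[-1],sim(*r.x,segs)[-2:])
E
```

```text
t 16.15 w=2.342 th 23.361 post-lat 0.047
[0.03338448 0.03050822] [-0.024  0.009 -0.059  0.011  0.029  0.028  0.009 -0.012 -0.017]
(16.15, 29.644439508397028) [[16.15       29.62767378  2.39891629]
 [16.2        29.74357048  2.23826511]]
```

Request:
{"api": "move_arm", "payload": {
  "steps": [
    [0.66, -0.12, 0, 0, 0, 0, 0],
    [0.57, -0.35, 0, 0, 0, 0, 0],
    [0.41, -0.54, 0, 0, 0, 0, 0],
    [0.18, -0.65, 0, 0, 0, 0, 0],
    [-0.06, -0.67, 0, 0, 0, 0, 0]
  ]
}}

```text
time_s: 16.7
eef_pos: [0.5529, 0.0894, 0.1996]
tcp_rot: [0.001, 0.707, 0.707, 0.003]
ft_force: [1.4, 1.0, 6.1]
finger_gap: 0.0264
grasp_force: 60.2
```

Request:
{"api": "move_arm", "payload": {
  "steps": [
    [-0.3, -0.6, 0, 0, 0, 0, 0],
    [-0.5, -0.45, 0, 0, 0, 0, 0],
    [-0.63, -0.24, 0, 0, 0, 0, 0],
    [-0.67, 0, 0, 0, 0, 0, 0],
    [-0.63, 0.24, 0, 0, 0, 0, 0]
  ]
}}

```text
time_s: 17.2
eef_pos: [0.5193, 0.005, 0.1997]
tcp_rot: [0.001, 0.707, 0.707, 0.0]
ft_force: [1.3, 2.1, 3.8]
finger_gap: 0.0265
grasp_force: 60.0
```

Request:
{"api": "move_arm", "payload": {
  "steps": [
    [-0.5, 0.45, 0, 0, 0, 0, 0],
    [-0.3, 0.6, 0, 0, 0, 0, 0],
    [-0.06, 0.67, 0, 0, 0, 0, 0],
    [0.18, 0.65, 0, 0, 0, 0, 0],
    [0.41, 0.54, 0, 0, 0, 0, 0]
  ]
}}

```text
time_s: 17.7
eef_pos: [0.607, -0.0008, 0.1993]
tcp_rot: [-0.002, 0.708, 0.707, 0.001]
ft_force: [-8.8, 7.2, 10.6]
finger_gap: 0.0262
grasp_force: 60.6
```

Request:
{"api": "move_arm", "payload": {
  "steps": [
    [0.57, 0.35, 0, 0, 0, 0, 0],
    [0.67, 0.12, 0, 0, 0, 0, 0],
    [0.66, -0.12, 0, 0, 0, 0, 0],
    [0.57, -0.35, 0, 0, 0, 0, 0],
    [0.41, -0.54, 0, 0, 0, 0, 0]
  ]
}}

```text
time_s: 18.2
eef_pos: [0.5924, 0.0838, 0.1995]
tcp_rot: [0.002, 0.707, 0.707, 0.0]
ft_force: [-1.7, -4.4, 6.9]
finger_gap: 0.0264
grasp_force: 60.2
```

Request:
{"api": "move_arm", "payload": {
  "steps": [
    [0.18, -0.65, 0, 0, 0, 0, 0],
    [-0.06, -0.67, 0, 0, 0, 0, 0],
    [-0.3, -0.6, 0, 0, 0, 0, 0],
    [-0.5, -0.45, 0, 0, 0, 0, 0],
    [-0.63, -0.24, 0, 0, 0, 0, 0]
  ]
}}

```text
time_s: 18.7
eef_pos: [0.5111, 0.0458, 0.1996]
tcp_rot: [-0.001, 0.707, 0.708, 0.001]
ft_force: [-2.1, 0.6, 8.8]
finger_gap: 0.0262
grasp_force: 60.3
```

Request:
{"api": "move_arm", "payload": {
  "steps": [
    [-0.67, 0, 0, 0, 0, 0, 0],
    [-0.63, 0.24, 0, 0, 0, 0, 0],
    [-0.5, 0.45, 0, 0, 0, 0, 0],
    [-0.3, 0.6, 0, 0, 0, 0, 0],
    [-0.06, 0.67, 0, 0, 0, 0, 0]
  ]
}}

```text
time_s: 19.2
eef_pos: [0.573, -0.0193, 0.1994]
tcp_rot: [-0.001, 0.708, 0.706, 0.002]
ft_force: [-1.5, 9.2, 6.0]
finger_gap: 0.0264
grasp_force: 60.2
```

Request:
{"api": "move_arm", "payload": {
  "steps": [
    [0.18, 0.65, 0, 0, 0, 0, 0],
    [0.41, 0.54, 0, 0, 0, 0, 0],
    [0.57, 0.35, 0, 0, 0, 0, 0],
    [0.67, 0.12, 0, 0, 0, 0, 0]
  ]
}}

```text
time_s: 19.6
eef_pos: [0.6206, 0.0352, 0.1993]
tcp_rot: [-0.001, 0.707, 0.707, -0.001]
ft_force: [-7.8, -1.0, 10.0]
finger_gap: 0.0258
grasp_force: 60.6
```

Request:
{"api": "move_arm", "payload": {
  "steps": [
    [0.66, -0.12, 0, 0, 0, 0, 0],
    [0.57, -0.35, 0, 0, 0, 0, 0],
    [0.41, -0.54, 0, 0, 0, 0, 0],
    [0.18, -0.65, 0, 0, 0, 0, 0],
    [-0.06, -0.67, 0, 0, 0, 0, 0]
  ]
}}

```text
time_s: 20.1
eef_pos: [0.5529, 0.0894, 0.1996]
tcp_rot: [0.001, 0.707, 0.707, 0.003]
ft_force: [0.3, 1.3, 5.2]
finger_gap: 0.0268
grasp_force: 60.2
```

Request:
{"api": "move_arm", "payload": {
  "steps": [
    [-0.3, -0.6, 0, 0, 0, 0, 0],
    [-0.5, -0.45, 0, 0, 0, 0, 0],
    [-0.63, -0.24, 0, 0, 0, 0, 0],
    [-0.67, 0, 0, 0, 0, 0, 0],
    [-0.63, 0.24, 0, 0, 0, 0, 0]
  ]
}}

```text
time_s: 20.6
eef_pos: [0.5193, 0.0049, 0.1996]
tcp_rot: [0.001, 0.707, 0.707, 0.0]
ft_force: [1.3, 2.6, 3.4]
finger_gap: 0.0263
grasp_force: 60.0
```

Request:
{"api": "move_arm", "payload": {
  "steps": [
    [-0.5, 0.45, 0, 0, 0, 0, 0],
    [-0.3, 0.6, 0, 0, 0, 0, 0],
    [-0.06, 0.67, 0, 0, 0, 0, 0],
    [0.18, 0.65, 0, 0, 0, 0, 0],
    [0.41, 0.54, 0, 0, 0, 0, 0]
  ]
}}

```text
time_s: 21.1
eef_pos: [0.607, -0.0008, 0.1993]
tcp_rot: [-0.002, 0.708, 0.707, 0.001]
ft_force: [-9.4, 6.9, 10.4]
finger_gap: 0.0263
grasp_force: 60.6
```

Request:
{"api": "move_arm", "payload": {
  "steps": [
    [0.57, 0.35, 0, 0, 0, 0, 0],
    [0.67, 0.12, 0, 0, 0, 0, 0],
    [0.66, -0.12, 0, 0, 0, 0, 0],
    [0.57, -0.35, 0, 0, 0, 0, 0],
    [0.41, -0.54, 0, 0, 0, 0, 0]
  ]
}}

```text
time_s: 21.6
eef_pos: [0.5924, 0.0838, 0.1995]
tcp_rot: [0.002, 0.707, 0.707, 0.0]
ft_force: [-0.5, -3.5, 5.8]
finger_gap: 0.0264
grasp_force: 60.2
```

Request:
{"api": "move_arm", "payload": {
  "steps": [
    [0.18, -0.65, 0, 0, 0, 0, 0],
    [-0.06, -0.67, 0, 0, 0, 0, 0],
    [-0.3, -0.6, 0, 0, 0, 0, 0],
    [-0.5, -0.45, 0, 0, 0, 0, 0],
    [-0.63, -0.24, 0, 0, 0, 0, 0]
  ]
}}

```text
time_s: 22.1
eef_pos: [0.5111, 0.0459, 0.1996]
tcp_rot: [-0.001, 0.707, 0.708, 0.001]
ft_force: [-1.7, 0.4, 8.0]
finger_gap: 0.0263
grasp_force: 60.4
```

Request:
{"api": "move_arm", "payload": {
  "steps": [
    [-0.67, 0, 0, 0, 0, 0, 0],
    [-0.63, 0.24, 0, 0, 0, 0, 0],
    [-0.5, 0.45, 0, 0, 0, 0, 0],
    [-0.3, 0.6, 0, 0, 0, 0, 0],
    [-0.06, 0.67, 0, 0, 0, 0, 0]
  ]
}}

```text
time_s: 22.6
eef_pos: [0.573, -0.0193, 0.1994]
tcp_rot: [-0.001, 0.708, 0.706, 0.002]
ft_force: [-2.2, 10.9, 6.9]
finger_gap: 0.0265
grasp_force: 60.2
```

Request:
{"api": "move_arm", "payload": {
  "steps": [
    [0.18, 0.65, 0, 0, 0, 0, 0],
    [0.41, 0.54, 0, 0, 0, 0, 0],
    [0.57, 0.35, 0, 0, 0, 0, 0],
    [0.67, 0.12, 0, 0, 0, 0, 0]
  ]
}}

```text
time_s: 23.0
eef_pos: [0.6206, 0.0352, 0.1993]
tcp_rot: [-0.001, 0.707, 0.707, -0.001]
ft_force: [-8.2, -0.1, 11.4]
finger_gap: 0.026
grasp_force: 60.6
```

```bash
python3 one.py|tail -1
python3 - <<'E'
from fit import *
import json
J,T=.0334,.0305
r=[json.loads(l) for l in open("log.jsonl")][-1];q=np.pi/4
th=r["lat"]+q*round((r["post"]-r["lat"])/q) if r["post"] is not None else None
print("post angle",th,r)
for n in range(0,18):
    e=sim(J,T,[(.05,0),(n*.1,20*np.pi/17),(4,0)],w=2.43,th=th,t=r["t"])
    print(n,round((e[-1,1]-.224+np.pi)%(2*np.pi)-np.pi,3),end="; ")
E
```

```text
no post {'t': 23.0, 'n': 1066, 'lat': -0.18084381992899917, 'coh': 0.7405462272392851, 'post': None}
post angle None {'t': 23.0, 'n': 1066, 'lat': -0.18084381992899917, 'coh': 0.7405462272392851, 'post': None}Traceback (most recent call last):
  File "<stdin>", line 8, in <module>
  File "fit.py", line 14, in sim
    th+=(w+wn)/2*dt; w=wn; t+=dt
    ^^^^^^^^^^^^^^^
TypeError: unsupported operand type(s) for +: 'NoneType' and 'float'
```

```bash
python3 - <<'E'
from fit import *
from ang import *
J,T=.0334,.0305
o=sim(J,T,[(.05,0),(6.8,20*np.pi/17),(.05,0)],w=2.399,th=29.644,t=16.15);print(o)
t,S,post,fin=look(("side",))
print(t,[np.angle(s)/8 for n,s in S],[(n,np.arctan2(q[1]-AX[1],q[0]-AX[0])) for n,q in post])
w=o[-1,2];q=np.pi/4;lat=np.angle(S[0][1])/8
th=lat+q*round((o[-1,1]-lat)/q);print("th",th,(th+np.pi)%(2*np.pi)-np.pi)
for n in range(0,18):
    e=sim(J,T,[(.05,0),(n*.1,20*np.pi/17),(4,0)],w=w,th=th,t=t)
    print(n,round((e[-1,1]-.224+np.pi)%(2*np.pi)-np.pi,3),end="; ")
E
```

```text
[[16.15       29.644       2.399     ]
 [16.2        29.75990294  2.23842981]
 [23.         46.12401941  2.43551524]
 [23.05       46.24170364  2.27318073]]
23.05 [np.float64(-0.06308707950386439)] [(np.int64(150), np.float64(2.2797439184488))]
th 46.27540456094558 2.2931074106884743
0 -3.077; 1 -2.843; 2 -2.607; 3 -2.371; 4 -2.134; 5 -1.897; 6 -1.658; 7 -1.42; 8 -1.18; 9 -0.941; 10 -0.701; 11 -0.46; 12 -0.22; 13 0.021; 14 0.263; 15 0.504; 16 0.746; 17 0.988;
```

Request:
{"api": "move_arm", "payload": {
  "steps": [
    [0.66, -0.12, 0, 0, 0, 0, 0],
    [0.57, -0.35, 0, 0, 0, 0, 0],
    [0.41, -0.54, 0, 0, 0, 0, 0],
    [0.18, -0.65, 0, 0, 0, 0, 0],
    [-0.06, -0.67, 0, 0, 0, 0, 0]
  ]
}}

```text
time_s: 23.6
eef_pos: [0.5529, 0.0894, 0.1996]
tcp_rot: [0.001, 0.707, 0.707, 0.003]
ft_force: [0.8, 1.1, 5.4]
finger_gap: 0.0262
grasp_force: 60.2
```

Request:
{"api": "move_arm", "payload": {
  "steps": [
    [-0.3, -0.6, 0, 0, 0, 0, 0],
    [-0.5, -0.45, 0, 0, 0, 0, 0],
    [-0.63, -0.24, 0, 0, 0, 0, 0],
    [-0.67, 0, 0, 0, 0, 0, 0],
    [-0.63, 0.24, 0, 0, 0, 0, 0]
  ]
}}

```text
time_s: 24.1
eef_pos: [0.5193, 0.005, 0.1997]
tcp_rot: [0.001, 0.707, 0.707, 0.0]
ft_force: [2.0, 2.6, 4.4]
finger_gap: 0.0263
grasp_force: 60.0
```

Request:
{"api": "move_arm", "payload": {
  "steps": [
    [-0.5, 0.45, 0, 0, 0, 0, 0],
    [-0.3, 0.6, 0, 0, 0, 0, 0],
    [0, 0, 0, 0, 0, 0, 0],
    [0, 0, 0, 0, 0, 0, 0],
    [0, 0, 0, 0, 0, 0, 0]
  ]
}}

```text
time_s: 24.6
eef_pos: [0.554, -0.0184, 0.1996]
tcp_rot: [0.002, 0.707, 0.707, 0.002]
ft_force: [1.0, 2.2, 6.3]
finger_gap: 0.0265
grasp_force: 60.2
```

Request:
{"api": "move_arm", "payload": {
  "steps": [
    [0, 0, 0, 0, 0, 0, 0],
    [0, 0, 0, 0, 0, 0, 0],
    [0, 0, 0, 0, 0, 0, 0],
    [0, 0, 0, 0, 0, 0, 0],
    [0, 0, 0, 0, 0, 0, 0]
  ]
}}

```text
time_s: 25.1
eef_pos: [0.5534, -0.0182, 0.1996]
tcp_rot: [0.002, 0.707, 0.707, 0.002]
ft_force: [1.4, 1.8, 6.5]
finger_gap: 0.0262
grasp_force: 60.2
```

Request:
{"api": "move_arm", "payload": {
  "steps": [
    [0, 0, 0, 0, 0, 0, 0],
    [0, 0, 0, 0, 0, 0, 0],
    [0, 0, 0, 0, 0, 0, 0],
    [0, 0, 0, 0, 0, 0, 0],
    [0, 0, 0, 0, 0, 0, 0]
  ]
}}

```text
time_s: 25.6
eef_pos: [0.5533, -0.0182, 0.1996]
tcp_rot: [0.001, 0.707, 0.707, 0.002]
ft_force: [-0.3, 2.1, 6.0]
finger_gap: 0.0267
grasp_force: 60.2
```

```bash
python3 ang.py; python3 ang.py
```

```text
t 25.6
cups n 922 lat 0.21482277635232422 coh 0.7516312670887662
cups n 778 lat 0.21522969849742837 coh 0.7298050245804985
post 142 [0.6989 0.0556 0.1342] ang 0.1466
post 122 [0.6919 0.0671 0.1354] ang 0.2423
fin 155 [0.7517 0.072  0.1377] ang 0.1912
fin 146 [0.7432 0.0826 0.14  ] ang 0.2575
[ 0.5532 -0.0182  0.1996] [0.9 1.8 6.8]
t 25.7
cups n 932 lat 0.21842035373116905 coh 0.7392261485316414
cups n 765 lat 0.21447417602050595 coh 0.7287919950828123
post 141 [0.6983 0.0576 0.1349] ang 0.1622
post 120 [0.6934 0.0697 0.1356] ang 0.2588
fin 150 [0.7517 0.072  0.138 ] ang 0.1914
fin 149 [0.7428 0.0828 0.1399] ang 0.259
[ 0.5532 -0.0182  0.1996] [0.8 1.3 6.8]
```

```bash
python3 - <<'E'
from ang import *
A=lambda q:np.arctan2(q[1]-AX[1],q[0]-AX[0])
rows=[]
for k in range(3):
  for n in("scene","side"):
    t=arm.sense()["time_s"];p,d=arm.snapshot(n);c=arm.calibration(n);W=cloud(d,c);R=W[...,:2]-AX;r=np.hypot(R[...,0],R[...,1]);z=W[...,2];a=np.arctan2(R[...,1],R[...,0])
    dk=(d>0)&(p.max(-1)<95)
    m=dk&(abs(z-.142)<.0035)&(abs(r-.135)<.02)&(abs(a-.22)<.2); f=dk&(abs(z-.154)<.003)&(abs(r-.186)<.02)&(abs(a-.22)<.2)
    cu=(d>0)&(abs(z-.137)<.005)&(r>.075)&(r<.135)&(p.min(-1)>90)
    print(n,round(t,2),"lat %.4f"%(np.angle(np.exp(8j*a[cu]).sum())/8),"post",m.sum(),W[m].mean(0).round(4),"fin",f.sum(),W[f].mean(0).round(4))
    rows.append(np.r_[A(W[m].mean(0)),A(W[f].mean(0))]);last=p
  cv2.imwrite(f"pics/st.png",last[200:340,200:390,::-1].repeat(4,0).repeat(4,1))
print(np.round(rows,4),np.mean(rows,0))
E
```

```text
scene 25.8 lat 0.2172 post 64 [0.6972 0.0608 0.1411] fin 34 [0.7468 0.0743 0.1533]
side 25.85 lat 0.2160 post 55 [0.6967 0.0668 0.1417] fin 41 [0.7463 0.0801 0.1536]
scene 25.9 lat 0.2166 post 66 [0.697  0.0613 0.141 ] fin 35 [0.7472 0.0735 0.1528]
side 25.95 lat 0.2154 post 59 [0.6965 0.0685 0.142 ] fin 40 [0.7465 0.08   0.1536]
scene 26.0 lat 0.2193 post 60 [0.6972 0.0614 0.1413] fin 40 [0.747  0.0745 0.1529]
side 26.05 lat 0.2142 post 55 [0.697  0.0671 0.1414] fin 43 [0.7461 0.0807 0.1537]
[[0.1872 0.2086]
 [0.2318 0.2401]
 [0.1909 0.2038]
 [0.2441 0.2389]
 [0.1915 0.2094]
 [0.2332 0.243 ]] [0.2131133  0.22396102]
```

Request:
{"api": "move_arm", "payload": {
  "steps": [
    [0, 0, 0, 0, 0, 0, 1],
    [0, 0, 0, 0, 0, 0, 1],
    [0, 0, 0, 0, 0, 0, 1],
    [0, 0, 0, 0, 0, 0, 1],
    [0, 0, 0, 0, 0, 0, 1]
  ]
}}

```text
time_s: 26.6
eef_pos: [0.5515, -0.0184, 0.1976]
tcp_rot: [-0.0, 0.707, 0.707, -0.0]
ft_force: [0.3, 0.4, 0.8]
finger_gap: 0.085
grasp_force: 0.0
```

Request:
{"api": "move_arm", "payload": {
  "steps": [
    [0, 0, 0, 0, 0, 0, 1],
    [0, 0, -0.4, 0, 0, 0, 1],
    [0, 0, -0.8, 0, 0, 0, 1],
    [0, 0, -0.8, 0, 0, 0, 1],
    [0, 0, -0.8, 0, 0, 0, 1]
  ]
}}

```text
time_s: 27.1
eef_pos: [0.5517, -0.0183, 0.2837]
tcp_rot: [0.0, 0.707, 0.707, 0.0]
ft_force: [0.9, 0.9, 0.3]
finger_gap: 0.0852
grasp_force: 0.0
```

Request:
{"api": "move_arm", "payload": {
  "steps": [
    [0, -0.8, -0.6, 0, 0, 0, 1],
    [0, -0.8, -0.6, 0, 0, 0, 1],
    [0, -0.8, 0, 0, 0, 0, 1],
    [0, -0.4, 0, 0, 0, 0, 1],
    [0, 0, 0, 0, 0, 0, 1]
  ]
}}

```text
time_s: 27.6
eef_pos: [0.4664, -0.0182, 0.3187]
tcp_rot: [0.0, 0.707, 0.707, 0.0]
ft_force: [1.2, -1.0, 0.1]
finger_gap: 0.0854
grasp_force: 0.0
```

```bash
python3 ang.py; python3 -c "
from h import *
cv2.imwrite('pics/fin.png',arm.snapshot('scene')[0][:,:,::-1])"
```

```text
t 27.6
cups n 996 lat 0.2229910198071826 coh 0.7412585694970846
cups n 771 lat 0.21742479014164115 coh 0.7343855226042408
post 146 [0.7002 0.0589 0.1353] ang 0.1692
post 114 [0.694  0.0704 0.1352] ang 0.2626
fin 153 [0.7519 0.0719 0.1381] ang 0.1907
fin 143 [0.7427 0.0828 0.1401] ang 0.259
[ 0.4682 -0.0184  0.318 ] [0.5 0.4 0.1]
```

View pics/fin.png

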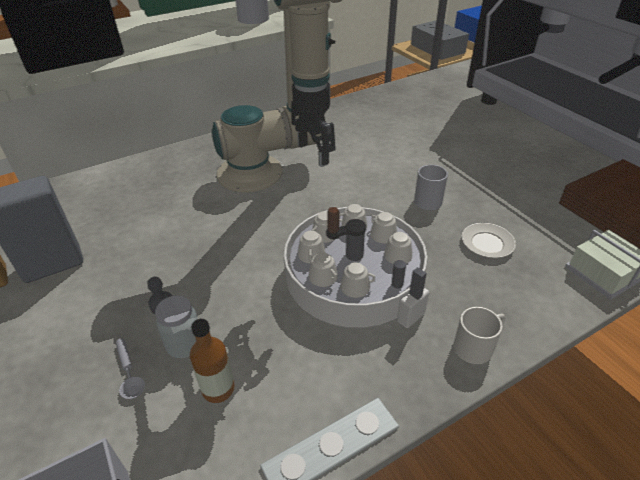

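The picture shows the post (398,273) standing in line with the fin (417,282). The hand is clear of the dryer and the other things on the counter have not moved.

```bash
python3 -c "
from cell import arm
print(arm.job_done())"
```

```text
the job is handed in; nothing more can be done
None
```

Job handed in at about 28 s: the carousel averaged about 2.35 rad/s over each measured turn from 9 s to 16 s, then ran on to 23 s at a modelled 2.4 rad/s. It stopped with the index post at the gate, within about 0.01 rad by the cameras; the knob is released and the hand is clear.

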